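# Draw the card deck home in the gift tray and add the candle

## Robot

A 6-joint arm with a two-finger parallel gripper is mounted at the origin on a cart in front of the work surface, level with it; the furniture and walls round the work are solid. World frame = base frame: x ahead of the robot, y to its left, z up, the work surface at z = 0. Lengths are in m, angles in rad, forces in N, time in s.
With the tool pointing down it reaches from about 0.3 to 0.75 m from the base axis. Payload 8.5 kg.
Tool frame: the origin (TCP) lies between the finger pads; the fingertips stand 8 mm ahead of it and the grasp point (between the pads) lies 11 mm behind it (robot.tips_ahead is the distance from the TCP to the fingertips, in m); z points along the fingers, y is the line along which they close (so a half turn about z gives the same grasp; the last joint's range is limited). The gripper opens to 85 mm and grips with 20 to 120 N. Pads are 22 mm wide; open, the fingers measure 114 mm over their backs; the gripper's body (76 mm by 85 mm) begins 54 mm behind the grasp point. The pads swing forward as they close: fully open they stand 13 mm farther back than shut.
Start: joints at [-1.32, 0.381, 1.297, -0, 1.464, -0.215], TCP at [0.247, -0.491, 0.239] pointing down, gripper open.
Joint ranges: [-3.11, 3.11], [-0.89, 2.33], [0.22, 2.48], [-1.42, 4.56], [0.17, 2.85], [-2.88, 2.88]. Speed limits (rad/s): [2.39, 2.39, 3.14, 3.14, 3.14, 3.14].

## Interface

Orientations are given as a unit quaternion [x, y, z, w].
In Python, from rig import robot gives the robot as it stands.
- The arm moves only by the tool drive_tool, never from a script. Its argument "steps" is a list of rows, each an object of numbers: "x", "y", "z": the shift along the tool's x, y, z in mm; "turn": the turn about the tool's z in rad; "fingers": the closure in counts, from 0 (fully open) to 255 (shut). In form: [{"x": .., "y": .., "z": .., "turn": .., "fingers": ..}, ...]. A call has exactly 5 rows; each row shifts and turns the commanded pose from where the row before left it, along the tool's axes as they then stand; what a row does not reach is not made up. A row lasts 1/8 s, in which the tool goes at most 62.5 mm and 10.7 degrees, less where a joint would pass 70% of its speed; a pose out of reach is approached as far as the arm can. A call is refused whole if a number of a shift passes 62.5 or a number of a turn 0.188, either way. A call with a gripper value outside its range is refused whole. The fingers move at their own pace and stop on an object; "grip_force" is the grip in N (left out, the last holds). Time passes only in rows, so rows that do not move let the fingers close, or fill a call up. It gives the time, the measured TCP pose, the force, the opening and the grip force at its end, in the units of the state.
- robot.get_obs(): the state, without advancing time (a new reading comes with each control period).
- robot.camera(name): name is "scene" or "side" or "wrist"; returns a dict with "image" (480x640x3 uint8, red, green, blue), "K" (3x3 intrinsics, pixels), "R" (3x3) and "t" (3): a world point X has camera coordinates R X + t; the wrist camera has in their place "tool_from_camera" (4x4, takes a point from camera to tool coordinates, whose origin is the TCP and whose axes are the flange's). Camera axes: x right, y down, z forward; pixel columns grow to the right and rows downward; lengths in m; the calibration is good to about 2 mm. A picture is of the moment at which its call begins: read the wrist's pose just before it. There is no depth.
- robot.job_done(): hands the job in; it is judged then, once.
Trained networks look in the newest picture that a camera, given by its name, has taken for a name from the list of things; names that differ only in an ending like _2 or _b are one class to them, and where a whole thing is asked for, a point or a joint stands for the part that bears it (a point fixed in the world has none). Each returns a list of dicts, best first, with "score" (0 to 1); they miss things now and then, are a little off and sometimes report something else, mostly with a low value. They report only what shows in the picture. A call takes as long as a camera call.
- robot.find_in(label, camera): "centre" ([x, y, z] in m, in world coordinates, good to about 4 mm: the middle of the surface that is visible of it).
- robot.silhouettes(label, camera): "region" (480x640 bool, what is visible of it).
- robot.spot_point(label, camera): "centre" ([x, y, z] in m, in world coordinates, good to about 4 mm: a listed point, or the origin of a listed thing).
The state is a dict: "clock": time; "joint_pos": joint angles; "qvel": joint speeds; "joint_torque": joint torques, N m; "eef_pos": TCP position; "ee_rot": TCP orientation; "force": force on the tool from outside, world axes, zero at the start; "moment": the same for the moment, N m; "opening": finger opening in m; "grasp_force": force on a finger pad.
Only numpy, scipy, OpenCV 4.12 (cv2) and the standard library are available. Lean on these libraries where they do the work, as an engineer would, in place of code of your own. Each camera call takes 0.05 s, during which the arm holds its last target. There are 200 camera calls.

## Task

Make up the gift set in the light wooden tray: lower your fingertips slowly onto the flat green card-deck box, which marks easily, and with a light, steady press on its top draw it toward you along the tray until it is fully home against the front lip. Then gently stand the black-lidded amber candle jar upright in the bay that has come free behind it, and leave the other things alone.

Things in the scene. Friction and masses are not known exactly. Their poses are not given: they have to be found in the camera images.
- tray: light wooden gift tray fixed to the dresser top, 181 x 88 x 24 mm outside; origin at the centre of its underside, x along its length from the low front lip (-x, toward the robot) to the rear wall (+x), z up. Floor 4 mm thick, walls 7 mm thick; inside 167 mm long and 74 mm wide; side and rear walls 24 mm high.
- deck: flat dark green card-deck box, 101 (x) x 71 (y) x 22 mm, 0.2 to 0.4 kg, lengthwise in the tray, axes as the tray's; origin at the centre of its underside. Starts within 7 mm of the rear wall; home is about 60 mm nearer the front. Its top is 26 mm above the dresser top, 2 mm above the side walls: it cannot be grasped. Over 25 N, even as a knock, marks it.
- deck_home (a point): point on the tray floor (4 mm above the dresser top) where the deck box's origin is when the box touches the front lip, on the tray's centre line
- bay (a point): point on the tray floor, 33 mm in front of the rear wall: centre of the free bay, 66 mm long (tray x) and 74 mm wide, once the deck box is home
- jar: amber candle jar with a black lid, 57 mm in diameter, 87 mm high; origin at the centre of its underside, z up. Starts upright on the dresser top, left of the tray, in one of two places.
- open_jar: the same kind of amber candle jar without a lid, 57 mm in diameter, 78 mm high, in the other place; bystander, origin at the centre of its underside
- lip: low front lip of the tray, 7 mm thick, its top 16 mm above the dresser top, with a small brass plate; origin under its centre, at floor level. The deck box must not be pulled against it with more than 25 N, even as a knock.
- pad: small grey felt pad, 24 x 6 x 12 mm, in the tray's +y wall at mid length; a spring presses it sideways on the deck box with about 4 N, so that the box drags: it slips from under the fingers unless they keep pressing on it with some 10 to 15 N while they pull; origin at its centre
- jade: green crystal point, 36 x 32 x 69 mm, bystander; origin at the centre of its underside
- tin: salve tin with a green lid, 53 mm in diameter, 22 mm high, bystander; origin at the centre of its underside
- stamp: wooden-handled seal stamp standing upright, 26 x 26 x 92 mm, bystander; origin at the centre of its underside
- quartz: white crystal point, 34 x 30 x 74 mm, bystander; origin at the centre of its underside

How it is judged:
On the way, in this order (a step that is already met when the one before it is completed fails the run):
1. the deck box is drawn home against the front lip, flat in the tray (x of deck in the frame of deck_home below 0.003 m and z of deck in the frame of deck_home below 0.003 m and angle between deck's own z axis and vertical below 0.05 rad), for 0.2 s.
2. the black-lidded jar stands upright in the bay behind the deck box (z of jar in the frame of bay below 0.004 m and horizontal distance between jar and bay below 0.013 m and angle between jar's own z axis and vertical below 0.1 rad), for 0.2 s.
At the end, for the whole second after the job is handed in: The deck box lies flat on the tray floor within 3 mm of the front lip; the black-lidded jar stands upright on the tray floor (within 4 mm in height, 0.1 rad of tilt) in the bay behind it, within 13 mm of the bay's centre; both are at rest (all of step 1 and all of step 2 and linear speed of each of jar, deck below 0.01 m/s); the robot touches nothing.
It fails at once if the fingers press or pull on the deck box with more than 25 N (contact force between the fingers and deck above 25 N).
It fails at once if the deck box is pulled against the front lip with more than 25 N (contact force between deck and lip above 25 N).
It fails at once if the deck box is lifted or tipped out of the tray (z of deck in the frame of deck_home above 0.008 m or angle between deck's own z axis and vertical above 0.15 rad).
It fails at once if the black-lidded jar is dropped or rammed into the tray (over 40 N) or tipped over (contact force between jar and tray above 40 N or angle between jar's own z axis and vertical above 0.6 rad).
It fails at once if another thing (lidless jar, tin, stamp, crystals) is moved by more than 20 mm (distance of any of open_jar, jade, tin, stamp, quartz from where it was at the start of the episode above 0.02 m or angle between open_jar's own z axis and vertical above 0.3 rad).
It also fails if it takes over 70 s, if anything falls off the work surface, if the arm or the gripper's body presses on something with over 40 N, if the wrist force passes 120 N, or if a joint passes its speed limit or range.

## Working session

There is one attempt and no reset: what is moved stays moved. The work goes in short steps, Python scripts to look and compute and a tool call to move; the robot and the scene stay as the last step left them, time stands still between calls to the robot, and variables do not carry over. Pictures are saved under pics/ and viewed, at most 11 in all, crops included, and the job is handed in when it is done.

Besides the shell and the picture viewer there is one more tool, called after "Request:" in YAML: its name, and indented under it one key for each argument. drive_tool: Moves the arm, as the interface text tells. Its arguments: {"type":"object","properties":{"steps":{"type":"array","items":{"type":"object","properties":{"x":{"type":"number"},"y":{"type":"number"},"z":{"type":"number"},"turn":{"type":"number"},"fingers":{"type":"number"}}}},"grip_force":{"type":"number"}},"required":["steps"]}

```bash
mkdir -p pics; cat > h.py <<'E'
from rig import robot
import numpy as np, cv2
def snap(cam,fn):
    c=robot.camera(cam); cv2.imwrite('pics/'+fn,c['image'][:,:,::-1]); return c
E
python3 - <<'E'
from h import *
o=robot.get_obs(); print({k:np.round(v,3) for k,v in o.items()})
for cam in ('scene','side'):
    c=snap(cam,cam+'0.png'); print(cam,np.round(-c['R'].T@c['t'],3))
    for l in ['tray','deck','deck_home','bay','jar','open_jar','lip','pad','jade','tin','stamp','quartz']:
        r=robot.spot_point(l,cam); print(l,[(np.round(d['centre'],4).tolist(),round(d['score'],2)) for d in r[:2]])
print(robot.get_obs()['clock'])
E
```

```text
{'clock': np.float64(0.0), 'joint_pos': array([-1.32 ,  0.381,  1.298, -0.   ,  1.464, -0.215]), 'qvel': array([-0.001, -0.001,  0.001,  0.   , -0.001, -0.   ]), 'joint_torque': array([-2.0000e-03, -4.4846e+01, -2.3127e+01, -0.0000e+00,  5.0000e-03,
        0.0000e+00]), 'eef_pos': array([ 0.247, -0.491,  0.239]), 'ee_rot': array([ 0.973,  0.231, -0.   , -0.001]), 'force': array([ 0.458,  0.237, -0.616]), 'moment': array([-0.023, -0.036,  0.005]), 'grasp_force': np.float64(0.0), 'opening': np.float64(0.086)}
scene [-0.161  0.647  0.92 ]
tray [([0.5437, -0.0158, -0.0026], 0.74), ([0.5621, -0.028, 0.0044], 0.56)]
deck [([0.5639, -0.0292, 0.0042], 0.74)]
deck_home [([0.5092, -0.0072, 0.0078], 0.96)]
bay [([0.5877, -0.0293, 0.0071], 0.75)]
jar [([0.4512, 0.2207, 0.0042], 0.86), ([0.5448, 0.328, 0.0008], 0.3)]
open_jar [([0.5477, 0.3262, 0.0045], 0.68), ([0.5057, -0.0088, 0.009], 0.65)]
lip [([0.4598, 0.0047, 0.004], 0.68), ([0.5645, -0.0254, 0.0046], 0.48)]
pad [([0.4497, 0.2228, 0.0022], 0.61)]
jade [([0.3785, 0.3185, 0.0008], 0.76)]
tin [([0.3989, 0.1482, 0.0009], 0.55)]
stamp []
quartz [([0.3888, -0.3595, -0.0019], 0.49)]
side [0.269 0.745 0.938]
tray [([0.5437, -0.0188, -0.0019], 0.6)]
deck [([0.5653, -0.0244, 0.0101], 0.9)]
deck_home [([0.5073, -0.0104, 0.0003], 0.76)]
bay [([0.5883, -0.0351, 0.0043], 0.94)]
jar [([0.4564, 0.215, -0.0001], 0.73), ([0.3863, -0.3587, -0.0007], 0.37)]
open_jar [([0.5439, 0.3255, 0.0014], 0.6)]
lip [([0.4551, 0.0081, 0.0066], 0.64)]
pad []
jade [([0.3792, 0.3186, 0.0025], 0.57)]
tin [([0.3967, 0.145, 0.0023], 0.73)]
stamp [([0.4014, -0.2558, 0.0], 0.65)]
quartz [([0.3856, -0.3566, -0.0005], 0.68), ([0.544, -0.0192, -0.001], 0.32)]
1.3
```

View pics/scene0.png

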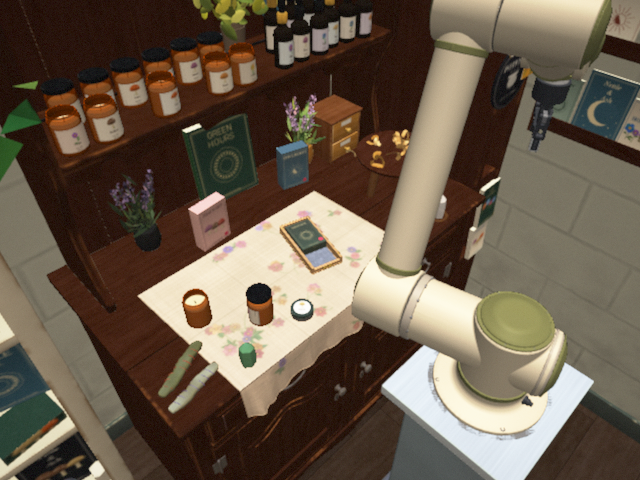

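View pics/side0.png

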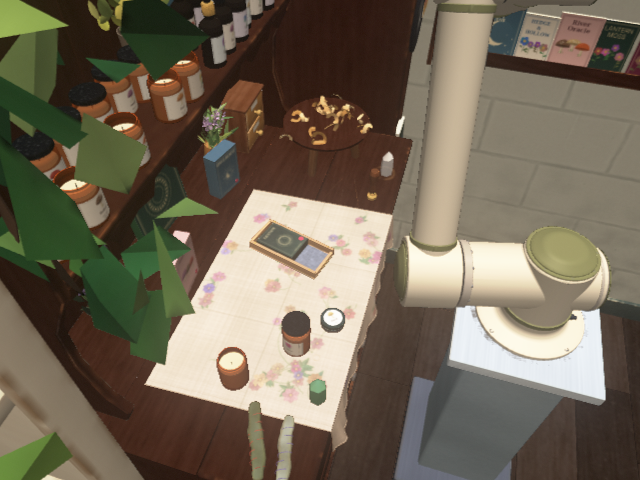

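The lidded jar is at scene pixel (260,303) and side pixel (296,333). The lidless jar is at scene (197,308), and the tray is at scene (312,245) with the deck at its rear. The networks agree with both pictures, so I'll fly over the tray and check with the wrist camera.

```bash
cat >> h.py <<'E'
from scipy.spatial.transform import Rotation as Rn
def tool():
    o=robot.get_obs(); R=Rn.from_quat(o['ee_rot']).as_matrix(); return np.array(o['eef_pos']),R,np.arctan2(R[1,0],R[0,0]),o
def plan(target,yaw,n):
    p,R,y,o=tool(); target=np.array(target); dy=(yaw-y)/n; d=(target-p)/n*1000
    print('from',np.round(p,4),round(y,4),'clock',round(float(o['clock']),2),'F',np.round(o['force'],1))
    for i in range(n):
        a=y+dy*i; x=np.array([np.cos(a),np.sin(a),0]); t=np.array([np.sin(a),-np.cos(a),0])
        print(np.round([d@x,d@t,-d[2],-dy],3))
E
python3 -c "
from h import *
plan([0.50,0.0,0.27],-0.285,10)"
```

```text
from [ 0.247  -0.4914  0.2393] 0.4657 clock 1.3 F [-0.4 -0.5 -0.3]
[ 44.675 -32.544  -3.069   0.075]
[ 42.108 -35.803  -3.069   0.075]
[ 39.304 -38.86   -3.069   0.075]
[ 36.279 -41.699  -3.069   0.075]
[ 33.049 -44.302  -3.069   0.075]
[ 29.633 -46.656  -3.069   0.075]
[ 26.05  -48.747  -3.069   0.075]
[ 22.32  -50.564  -3.069   0.075]
[ 18.465 -52.096  -3.069   0.075]
[ 14.506 -53.334  -3.069   0.075]
```

Request:
drive_tool:
  steps:
    - {"x": 44.7, "y": -32.5, "z": -3, "turn": 0.075, "fingers": 255}
    - {"x": 42.1, "y": -35.8, "z": -3, "turn": 0.075, "fingers": 255}
    - {"x": 39.3, "y": -38.9, "z": -3, "turn": 0.075, "fingers": 255}
    - {"x": 36.3, "y": -41.7, "z": -3, "turn": 0.075, "fingers": 255}
    - {"x": 33, "y": -44.3, "z": -3, "turn": 0.075, "fingers": 255}
  grip_force: 20

```text
clock: 1.92
eef_pos: [0.374, -0.2441, 0.2546]
ee_rot: [0.999, 0.044, 0.0, 0.0]
force: [0.6, -1.0, -0.3]
opening: 0.0001
grasp_force: 0.0
```

Request:
drive_tool:
  steps:
    - {"x": 29.6, "y": -46.7, "z": -3, "turn": 0.075, "fingers": 255}
    - {"x": 26, "y": -48.7, "z": -3, "turn": 0.075, "fingers": 255}
    - {"x": 22.3, "y": -50.6, "z": -3, "turn": 0.075, "fingers": 255}
    - {"x": 18.5, "y": -52, "z": -3, "turn": 0.075, "fingers": 255}
    - {"x": 14.5, "y": -53.3, "z": -3, "turn": 0.075, "fingers": 255}

```text
clock: 2.55
eef_pos: [0.5004, 0.0018, 0.2696]
ee_rot: [0.99, -0.143, 0.0, 0.0]
force: [0.8, -1.7, -0.3]
opening: -0.0001
grasp_force: 0.0
```

```bash
python3 - <<'E'
from h import *
p,R,y,o=tool(); print(p,y,o['clock'])
c=snap('wrist','w1.png'); print(np.round(c['tool_from_camera'],3).tolist(),c['K'].tolist())
for l in ['tray','deck','deck_home','bay','lip','pad']:
    r=robot.spot_point(l,'wrist'); print(l,[(np.round(d['centre'],4).tolist(),round(d['score'],2)) for d in r[:2]])
E
```

```text
[0.50037791 0.00180137 0.26961805] -0.2865922977233686 2.55
[[-0.0, -0.953, -0.305, 0.079], [1.0, -0.0, -0.001, -0.0], [0.001, -0.305, 0.953, -0.135], [0.0, 0.0, 0.0, 1.0]] [[387.6270837612417, 0.0, 323.87054847445376], [0.0, 387.6270837612417, 241.8343867451453], [0.0, 0.0, 1.0]]
tray []
deck [([0.5648, -0.0233, 0.0034], 0.65)]
deck_home [([0.5131, -0.0059, 0.0054], 0.67), ([0.4538, 0.2244, -0.0014], 0.32)]
bay []
lip [([0.4618, 0.0089, 0.0077], 0.64)]
pad [([0.556, 0.0169, 0.0134], 0.5)]
```

View pics/w1.png

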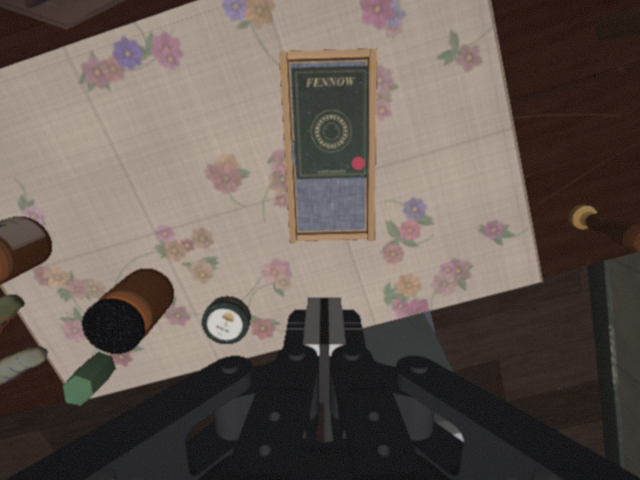

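The wrist picture shows the tray upright in the image, with outer corners near (281,52), (376,49), (374,239) and (290,241). The deck's top spans rows 68–178, with empty blue floor in front of it. I'll turn these pixels into a tray pose.

```bash
cat >> h.py <<'E'
def wpix(uv,z,c,p,R):
    M=np.array(c['tool_from_camera']); uv=np.array(uv,float).reshape(-1,2)
    d=np.c_[(uv-[c['K'][0][2],c['K'][1][2]])/c['K'][0][0],np.ones(len(uv))]@M[:3,:3].T@R.T
    o=R@M[:3,3]+p; return o+d*((z-o[2])/d[:,2])[:,None]
E
python3 - <<'E'
from h import *
p,R,y,o=tool(); c=robot.camera('wrist')
t=wpix([(281,52),(376,49),(374,239),(290,241)],.024,c,p,R); d=wpix([(291,68),(369,68),(366,178),(295,179)],.026,c,p,R)
for n,q in (('tray',t),('deck',d)):
    print(n,np.round(q,4).tolist(),q.mean(0)); f=(q[2]+q[3])/2;r=(q[0]+q[1])/2;v=r-f; print('len',np.linalg.norm(v),'wid',np.linalg.norm(q[0]-q[1]),np.linalg.norm(q[2]-q[3]),'yaw',np.arctan2(v[1],v[0]),np.arctan2(*(q[3]-q[0])[[1,0]])+np.pi,np.arctan2(*(q[2]-q[1])[[1,0]])+np.pi)
g=cv2.resize(c['image'][35:255,260:400],None,fx=4,fy=4,interpolation=2)[:, :]
cv2.imwrite('pics/c1.png',cv2.resize(c['image'][35:255,260:400],(381,598),interpolation=2)[:,:,::-1])
E
```

```text
tray [[0.6396, -0.0018, 0.024], [0.6181, -0.0836, 0.024], [0.4469, -0.0387, 0.024], [0.4691, 0.0448, 0.024]] [ 0.54340982 -0.01983461  0.024     ]
len 0.17685235923048084 wid 0.08457513219613272 0.0864423880598786 yaw -0.2616341686400643 6.016265708190671 6.026828307164583
deck [[0.6243, -0.0064, 0.026], [0.6046, -0.0735, 0.026], [0.5101, -0.0464, 0.026], [0.5287, 0.0203, 0.026]] [ 0.56693838 -0.02650656  0.026     ]
len 0.09884578292194983 wid 0.06992619402002416 0.06916707963503077 yaw -0.2760818332755237 6.010911215509563 6.003257251376973
```

View pics/c1.png

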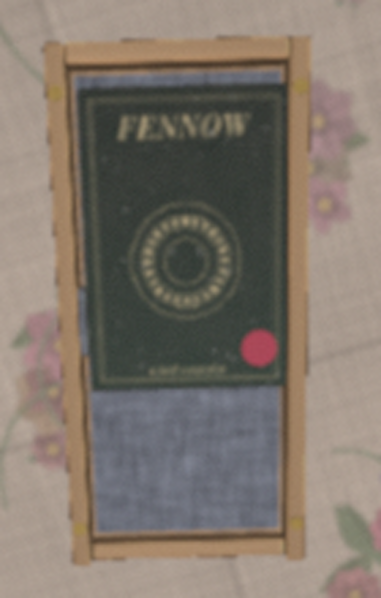

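Tray centre is about (0.5435, -0.0195) with yaw about -0.268. The deck centre is (0.567, -0.0265), with a few mm of gap to the rear wall.

```bash
python3 -c "
from h import *
plan([0.567,-0.0265,0.044],-0.268,5);print(robot.tips_ahead)"
```

```text
from [ 0.4994 -0.001   0.2694] -0.2857 clock 2.95 F [ 0.2 -0.7  0. ]
[ 1.4404e+01  1.0810e+00  4.5072e+01 -4.0000e-03]
[ 1.4400e+01  1.1320e+00  4.5072e+01 -4.0000e-03]
[ 1.4396e+01  1.1830e+00  4.5072e+01 -4.0000e-03]
[ 1.4391e+01  1.2340e+00  4.5072e+01 -4.0000e-03]
[ 1.4387e+01  1.2850e+00  4.5072e+01 -4.0000e-03]
0.008
```

Request:
drive_tool:
  steps:
    - {"x": 24, "y": 2, "z": 55, "turn": -0.018, "fingers": 255}
    - {"x": 24, "y": 2, "z": 55, "fingers": 255}
    - {"x": 24, "y": 2, "z": 50, "fingers": 255}
    - {"z": 35, "fingers": 255}
    - {"z": 15, "fingers": 255}

```text
schema error: expected keys x, y, z, turn, fingers
```

Request:
drive_tool:
  steps:
    - {"z": 3, "fingers": 255}
    - {"z": 2, "fingers": 255}
    - {"fingers": 255}
    - {"fingers": 255}
    - {"fingers": 255}

```text
schema error: expected keys x, y, z, turn, fingers
```

```bash
python3 -c "
from h import *
plan([0.567,-0.0265,0.035],-0.268,1)"
```

```text
from [ 0.4994 -0.001   0.2694] -0.2857 clock 2.95 F [ 0.2 -0.7  0. ]
[ 7.20180e+01  5.40300e+00  2.34359e+02 -1.80000e-02]
```

Request:
drive_tool:
  steps:
    - {"x": 24, "y": 2, "z": 55, "turn": -0.018, "fingers": 255}
    - {"x": 24, "y": 2, "z": 55, "turn": 0, "fingers": 255}
    - {"x": 24, "y": 2, "z": 50, "turn": 0, "fingers": 255}
    - {"x": 0, "y": 0, "z": 35, "turn": 0, "fingers": 255}
    - {"x": 0, "y": 0, "z": 15, "turn": 0, "fingers": 255}

```text
clock: 3.58
eef_pos: [0.5666, -0.026, 0.0576]
ee_rot: [0.991, -0.133, -0.001, -0.0]
force: [0.1, -0.1, 0.1]
opening: 0.0001
grasp_force: 0.0
```

Request:
drive_tool:
  steps:
    - {"x": 0, "y": 0, "z": 5, "turn": 0, "fingers": 255}
    - {"x": 0, "y": 0, "z": 4, "turn": 0, "fingers": 255}
    - {"x": 0, "y": 0, "z": 0, "turn": 0, "fingers": 255}
    - {"x": 0, "y": 0, "z": 0, "turn": 0, "fingers": 255}
    - {"x": 0, "y": 0, "z": 0, "turn": 0, "fingers": 255}

```text
clock: 4.2
eef_pos: [0.5676, -0.0251, 0.0507]
ee_rot: [0.991, -0.133, 0.0, 0.0]
force: [0.4, 0.1, 0.3]
opening: -0.0002
grasp_force: 0.0
```

```bash
python3 -c "
from h import *
plan([0.567,-0.0265,0.035],-0.268,1)"
```

```text
from [ 0.5676 -0.0251  0.0507] -0.2661 clock 4.2 F [0.4 0.1 0.3]
[-2.3100e-01  1.5020e+00  1.5749e+01  2.0000e-03]
```

Request:
drive_tool:
  steps:
    - {"x": 0, "y": 0.5, "z": 4, "turn": 0, "fingers": 255}
    - {"x": 0, "y": 0.5, "z": 3.5, "turn": 0, "fingers": 255}
    - {"x": 0, "y": 0, "z": 2, "turn": 0, "fingers": 255}
    - {"x": 0, "y": 0, "z": 1, "turn": 0, "fingers": 255}
    - {"x": 0, "y": 0, "z": 0.5, "turn": 0, "fingers": 255}

```text
clock: 4.82
eef_pos: [0.5672, -0.0261, 0.0393]
ee_rot: [0.991, -0.133, -0.0, -0.0]
force: [-0.1, -0.5, 0.9]
opening: -0.0003
grasp_force: 0.0
```

Request:
drive_tool:
  steps:
    - {"x": 0, "y": 0, "z": 0.4, "turn": 0, "fingers": 255}
    - {"x": 0, "y": 0, "z": 0.4, "turn": 0, "fingers": 255}
    - {"x": 0, "y": 0, "z": 0.4, "turn": 0, "fingers": 255}
    - {"x": 0, "y": 0, "z": 0.4, "turn": 0, "fingers": 255}
    - {"x": 0, "y": 0, "z": 0.4, "turn": 0, "fingers": 255}

```text
clock: 5.45
eef_pos: [0.5672, -0.0261, 0.0373]
ee_rot: [0.991, -0.133, -0.0, -0.0]
force: [-0.4, 0.3, 0.3]
opening: 0.0001
grasp_force: 0.0
```

Request:
drive_tool:
  steps:
    - {"x": 0, "y": 0, "z": 0.3, "turn": 0, "fingers": 255}
    - {"x": 0, "y": 0, "z": 0.3, "turn": 0, "fingers": 255}
    - {"x": 0, "y": 0, "z": 0.3, "turn": 0, "fingers": 255}
    - {"x": 0, "y": 0, "z": 0.3, "turn": 0, "fingers": 255}
    - {"x": 0, "y": 0, "z": 0.3, "turn": 0, "fingers": 255}

```text
clock: 6.08
eef_pos: [0.5672, -0.0261, 0.0358]
ee_rot: [0.991, -0.133, -0.0, -0.0]
force: [-0.7, 0.5, 0.4]
opening: -0.0002
grasp_force: 0.0
```

Request:
drive_tool:
  steps:
    - {"x": 0, "y": 0, "z": 0.2, "turn": 0, "fingers": 255}
    - {"x": 0, "y": 0, "z": 0.2, "turn": 0, "fingers": 255}
    - {"x": 0, "y": 0, "z": 0.2, "turn": 0, "fingers": 255}
    - {"x": 0, "y": 0, "z": 0.2, "turn": 0, "fingers": 255}
    - {"x": 0, "y": 0, "z": 0, "turn": 0, "fingers": 255}

```text
clock: 6.7
eef_pos: [0.5672, -0.0261, 0.035]
ee_rot: [0.991, -0.133, -0.0, -0.0]
force: [0.3, 0.2, 0.2]
opening: 0.0001
grasp_force: 0.0
```

Request:
drive_tool:
  steps:
    - {"x": 0, "y": 0, "z": 0.2, "turn": 0, "fingers": 255}
    - {"x": 0, "y": 0, "z": 0.2, "turn": 0, "fingers": 255}
    - {"x": 0, "y": 0, "z": 0.2, "turn": 0, "fingers": 255}
    - {"x": 0, "y": 0, "z": 0.2, "turn": 0, "fingers": 255}
    - {"x": 0, "y": 0, "z": 0, "turn": 0, "fingers": 255}

```text
clock: 7.32
eef_pos: [0.5672, -0.0261, 0.0342]
ee_rot: [0.991, -0.133, -0.0, 0.0]
force: [-0.2, -0.2, 0.1]
opening: -0.0001
grasp_force: 0.0
```

Request:
drive_tool:
  steps:
    - {"x": 0, "y": 0, "z": 0.2, "turn": 0, "fingers": 255}
    - {"x": 0, "y": 0, "z": 0.1, "turn": 0, "fingers": 255}
    - {"x": 0, "y": 0, "z": 0.1, "turn": 0, "fingers": 255}
    - {"x": 0, "y": 0, "z": 0, "turn": 0, "fingers": 255}
    - {"x": 0, "y": 0, "z": 0, "turn": 0, "fingers": 255}

```text
clock: 7.95
eef_pos: [0.5672, -0.0261, 0.0341]
ee_rot: [0.991, -0.133, 0.0, 0.0]
force: [-2.0, -0.3, 5.4]
opening: 0.0001
grasp_force: 2.7
```

Request:
drive_tool:
  steps:
    - {"x": 0, "y": 0, "z": 0.1, "turn": 0, "fingers": 255}
    - {"x": 0, "y": 0, "z": 0.1, "turn": 0, "fingers": 255}
    - {"x": 0, "y": 0, "z": 0.1, "turn": 0, "fingers": 255}
    - {"x": 0, "y": 0, "z": 0, "turn": 0, "fingers": 255}
    - {"x": 0, "y": 0, "z": 0, "turn": 0, "fingers": 255}

```text
clock: 8.57
eef_pos: [0.5673, -0.0261, 0.0341]
ee_rot: [0.991, -0.133, 0.0, 0.0]
force: [-2.8, 0.2, 8.4]
opening: 0.0002
grasp_force: 4.1
```

Request:
drive_tool:
  steps:
    - {"x": 0, "y": 0, "z": 0.2, "turn": 0, "fingers": 255}
    - {"x": 0, "y": 0, "z": 0.2, "turn": 0, "fingers": 255}
    - {"x": -0.5, "y": 0, "z": 0, "turn": 0, "fingers": 255}
    - {"x": -1, "y": 0, "z": 0, "turn": 0, "fingers": 255}
    - {"x": -1, "y": 0, "z": 0, "turn": 0, "fingers": 255}

```text
clock: 9.2
eef_pos: [0.5666, -0.0259, 0.0341]
ee_rot: [0.991, -0.133, 0.003, 0.0]
force: [3.6, 0.7, 5.4]
opening: -0.0003
grasp_force: 2.8
```

Request:
drive_tool:
  steps:
    - {"x": 0, "y": 0, "z": 0.2, "turn": 0, "fingers": 255}
    - {"x": 0, "y": 0, "z": 0.2, "turn": 0, "fingers": 255}
    - {"x": 0, "y": 0, "z": 0.2, "turn": 0, "fingers": 255}
    - {"x": 0, "y": 0, "z": 0, "turn": 0, "fingers": 255}
    - {"x": 0, "y": 0, "z": 0, "turn": 0, "fingers": 255}

```text
clock: 9.82
eef_pos: [0.5665, -0.0259, 0.034]
ee_rot: [0.991, -0.133, 0.003, 0.0]
force: [0.6, -0.4, 10.9]
opening: 0.0002
grasp_force: 5.9
```

Request:
drive_tool:
  steps:
    - {"x": -0.5, "y": 0, "z": 0, "turn": 0, "fingers": 255}
    - {"x": -1, "y": 0, "z": 0, "turn": 0, "fingers": 255}
    - {"x": -1, "y": 0, "z": 0, "turn": 0, "fingers": 255}
    - {"x": -1, "y": 0, "z": 0, "turn": 0, "fingers": 255}
    - {"x": 0, "y": 0, "z": 0, "turn": 0, "fingers": 255}

```text
clock: 10.45
eef_pos: [0.5638, -0.0252, 0.034]
ee_rot: [0.991, -0.133, 0.003, 0.0]
force: [4.2, -0.8, 9.1]
opening: 0.0
grasp_force: 4.7
```

Request:
drive_tool:
  steps:
    - {"x": 0, "y": 0, "z": 0.2, "turn": 0, "fingers": 255}
    - {"x": -1, "y": 0, "z": 0.2, "turn": 0, "fingers": 255}
    - {"x": -2, "y": 0, "z": 0, "turn": 0, "fingers": 255}
    - {"x": -2, "y": 0, "z": 0, "turn": 0, "fingers": 255}
    - {"x": -2, "y": 0, "z": 0, "turn": 0, "fingers": 255}

```text
clock: 11.08
eef_pos: [0.5576, -0.0235, 0.0341]
ee_rot: [0.991, -0.133, 0.004, 0.0]
force: [5.0, -2.2, 11.0]
opening: 0.0002
grasp_force: 5.8
```

```bash
cat > d.py <<'E'
from h import *
import sys
for c in ('scene','side'):
    robot.camera(c)
    print(c,[(np.round(d['centre'],4).tolist(),round(d['score'],2)) for d in robot.spot_point('deck',c)[:2]])
p,R,y,o=tool(); cc=snap('wrist',sys.argv[1])
print(p,R[:,2],o['force'])
E
python3 d.py w2.png
```

```text
scene [([0.5546, -0.0248, 0.0035], 0.72)]
side [([0.5574, -0.0262, 0.0083], 0.9)]
[ 0.55732481 -0.02344622  0.03402452] [ 0.00754024 -0.00193925 -0.99996969] [ 4.22310631 -0.88675789 12.47702509]
```

View pics/w2.png

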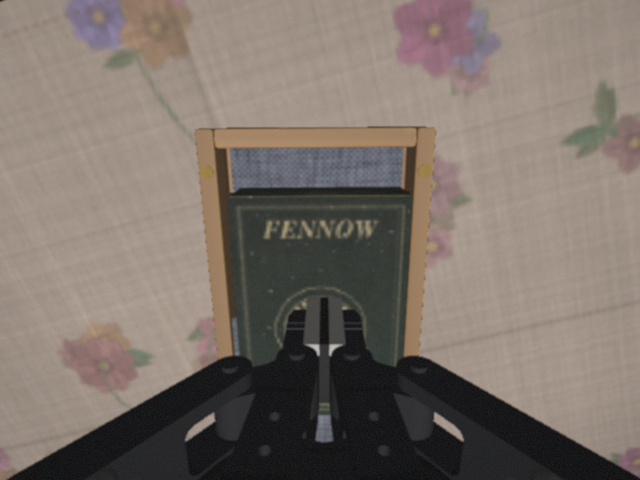

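The deck is following the fingers: its rear edge is at row 190, well clear of the rear wall. About 47 mm is left.

Request:
drive_tool:
  steps:
    - {"x": -2.5, "y": 0, "z": 0.1, "turn": 0, "fingers": 255}
    - {"x": -3, "y": 0, "z": 0, "turn": 0, "fingers": 255}
    - {"x": -3, "y": 0, "z": 0, "turn": 0, "fingers": 255}
    - {"x": -3, "y": 0, "z": 0, "turn": 0, "fingers": 255}
    - {"x": -3, "y": 0, "z": 0, "turn": 0, "fingers": 255}

```text
clock: 11.95
eef_pos: [0.5437, -0.0198, 0.034]
ee_rot: [0.991, -0.133, 0.004, 0.001]
force: [4.7, -1.9, 12.8]
opening: 0.0
grasp_force: 6.4
```

Request:
drive_tool:
  steps:
    - {"x": -3, "y": 0, "z": 0, "turn": 0, "fingers": 255}
    - {"x": -3, "y": 0, "z": 0, "turn": 0, "fingers": 255}
    - {"x": -3, "y": 0, "z": 0, "turn": 0, "fingers": 255}
    - {"x": -3, "y": 0, "z": 0, "turn": 0, "fingers": 255}
    - {"x": -3, "y": 0, "z": 0, "turn": 0, "fingers": 255}

```text
clock: 12.58
eef_pos: [0.5293, -0.016, 0.034]
ee_rot: [0.991, -0.133, 0.005, 0.001]
force: [4.6, -3.0, 13.1]
opening: 0.0001
grasp_force: 6.7
```

Request:
drive_tool:
  steps:
    - {"x": -2.5, "y": 0, "z": 0, "turn": 0, "fingers": 255}
    - {"x": -2, "y": 0, "z": 0, "turn": 0, "fingers": 255}
    - {"x": -2, "y": 0, "z": 0, "turn": 0, "fingers": 255}
    - {"x": -2, "y": 0, "z": 0, "turn": 0, "fingers": 255}
    - {"x": -1.5, "y": 0, "z": 0, "turn": 0, "fingers": 255}

```text
clock: 13.2
eef_pos: [0.5197, -0.0134, 0.034]
ee_rot: [0.991, -0.133, 0.005, 0.001]
force: [5.1, -2.3, 13.9]
opening: 0.0004
grasp_force: 6.9
```

Request:
drive_tool:
  steps:
    - {"x": -1, "y": 0, "z": 0, "turn": 0, "fingers": 255}
    - {"x": -1, "y": 0, "z": 0, "turn": 0, "fingers": 255}
    - {"x": -1, "y": 0, "z": 0, "turn": 0, "fingers": 255}
    - {"x": -0.8, "y": 0, "z": 0, "turn": 0, "fingers": 255}
    - {"x": -0.8, "y": 0, "z": 0, "turn": 0, "fingers": 255}

```text
clock: 13.82
eef_pos: [0.5154, -0.0122, 0.034]
ee_rot: [0.991, -0.133, 0.005, 0.001]
force: [4.9, -2.6, 14.9]
opening: 0.0001
grasp_force: 7.0
```

Request:
drive_tool:
  steps:
    - {"x": -0.8, "y": 0, "z": -0.1, "turn": 0, "fingers": 255}
    - {"x": -0.8, "y": 0, "z": 0, "turn": 0, "fingers": 255}
    - {"x": -0.6, "y": 0, "z": 0, "turn": 0, "fingers": 255}
    - {"x": -0.6, "y": 0, "z": 0, "turn": 0, "fingers": 255}
    - {"x": -0.6, "y": 0, "z": 0, "turn": 0, "fingers": 255}

```text
clock: 14.45
eef_pos: [0.512, -0.0113, 0.034]
ee_rot: [0.991, -0.133, 0.004, 0.001]
force: [4.7, -1.9, 13.2]
opening: 0.0005
grasp_force: 6.8
```

Request:
drive_tool:
  steps:
    - {"x": -0.6, "y": 0, "z": 0, "turn": 0, "fingers": 255}
    - {"x": -0.6, "y": 0, "z": 0, "turn": 0, "fingers": 255}
    - {"x": -0.4, "y": 0, "z": 0, "turn": 0, "fingers": 255}
    - {"x": -0.4, "y": 0, "z": 0, "turn": 0, "fingers": 255}
    - {"x": -0.4, "y": 0, "z": 0, "turn": 0, "fingers": 255}

```text
clock: 15.08
eef_pos: [0.5098, -0.0107, 0.034]
ee_rot: [0.991, -0.133, 0.005, 0.001]
force: [5.7, -2.6, 12.6]
opening: 0.0001
grasp_force: 6.1
```

Request:
drive_tool:
  steps:
    - {"x": -0.5, "y": 0, "z": 0, "turn": 0, "fingers": 255}
    - {"x": -0.5, "y": 0, "z": 0, "turn": 0, "fingers": 255}
    - {"x": -0.5, "y": 0, "z": 0, "turn": 0, "fingers": 255}
    - {"x": -0.5, "y": 0, "z": 0, "turn": 0, "fingers": 255}
    - {"x": -0.5, "y": 0, "z": 0, "turn": 0, "fingers": 255}

```text
clock: 15.7
eef_pos: [0.5079, -0.0101, 0.034]
ee_rot: [0.991, -0.133, 0.005, 0.001]
force: [7.8, -1.8, 11.6]
opening: 0.0002
grasp_force: 5.7
```

Request:
drive_tool:
  steps:
    - {"x": -0.5, "y": 0, "z": 0, "turn": 0, "fingers": 255}
    - {"x": -0.5, "y": 0, "z": 0, "turn": 0, "fingers": 255}
    - {"x": -0.5, "y": 0, "z": 0, "turn": 0, "fingers": 255}
    - {"x": 0, "y": 0, "z": 0, "turn": 0, "fingers": 255}
    - {"x": 0, "y": 0, "z": 0, "turn": 0, "fingers": 255}

```text
clock: 16.32
eef_pos: [0.5064, -0.0096, 0.034]
ee_rot: [0.991, -0.133, 0.005, 0.001]
force: [6.8, -2.1, 12.1]
opening: -0.0001
grasp_force: 5.9
```

```bash
python3 d.py w3.png
```

```text
scene [([0.5076, -0.0115, 0.0038], 0.83)]
side [([0.5094, -0.0111, 0.0084], 0.77), ([0.5914, -0.0315, 0.0014], 0.65)]
[ 0.50644264 -0.00964536  0.03402652] [ 0.01003685 -0.00263171 -0.99994617] [ 6.79977058 -2.38472352 11.79962521]
```

View pics/w3.png

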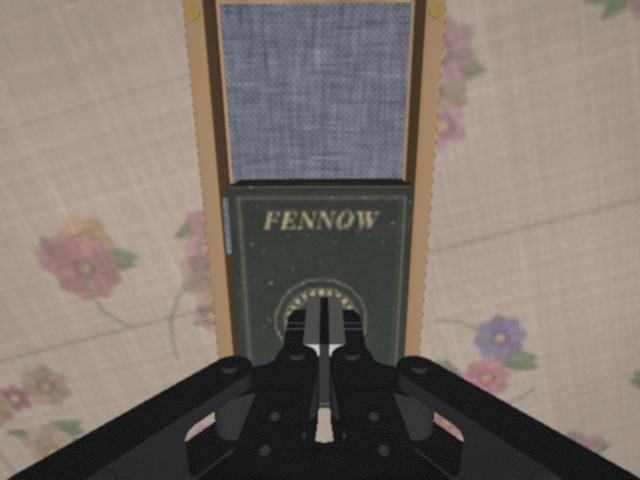

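```bash
python3 - <<'E'
from h import *
p,R,y,o=tool(); c=robot.camera('wrist')
a=wpix([(321,187)],.026,c,p,R)[0]; b=wpix([(316,3)],.004,c,p,R)[0]; e=wpix([(321,180)],.004,c,p,R)[0]
print(a,b,e,np.linalg.norm((b-a)[:2]),np.linalg.norm((b-e)[:2]))
u=np.array([np.cos(y),np.sin(y)]); print('deck centre', a[:2]-u*.0505)
for l in ('bay','deck','deck_home'): print(l,[(np.round(d['centre'],4).tolist(),round(d['score'],2)) for d in robot.spot_point(l,'wrist')])
print(c['image'][170:200,321].tolist())
E
```

```text
[ 0.55927368 -0.02273101  0.026     ] [ 0.62341329 -0.03827809  0.004     ] [ 0.55882224 -0.02242107  0.004     ] 0.0659969757437389 0.06650901407699958
deck centre [ 0.51055619 -0.00943226]
bay [([0.5897, -0.0282, -0.0004], 0.89)]
deck [([0.5084, -0.0077, 0.0035], 0.78)]
deck_home []
[[104, 106, 117], [114, 117, 128], [116, 120, 131], [114, 118, 129], [109, 114, 124], [104, 109, 120], [104, 106, 117], [103, 105, 115], [85, 89, 94], [55, 56, 58], [38, 39, 36], [33, 34, 28], [37, 36, 33], [42, 42, 34], [47, 46, 39], [50, 49, 39], [70, 67, 56], [65, 65, 55], [58, 61, 56], [55, 60, 55], [59, 60, 57], [55, 59, 54], [58, 60, 56], [62, 65, 58], [58, 61, 55], [62, 66, 58], [72, 73, 64], [74, 76, 65], [76, 77, 70], [69, 71, 61]]
```

The deck is home: the bay behind it measures 66 mm, and the fingers have begun to slip over the box against the lip. I'll release and go to the jar.

Request:
drive_tool:
  steps:
    - {"x": 0.5, "y": 0, "z": -0.5, "turn": 0, "fingers": 255}
    - {"x": 0.5, "y": 0, "z": -0.7, "turn": 0, "fingers": 255}
    - {"x": 0, "y": 0, "z": -3, "turn": 0, "fingers": 255}
    - {"x": 0, "y": 0, "z": -30, "turn": 0, "fingers": 255}
    - {"x": 0, "y": 0, "z": -60, "turn": 0, "fingers": 255}

```text
clock: 17.4
eef_pos: [0.5021, -0.0084, 0.1255]
ee_rot: [0.991, -0.133, -0.003, -0.0]
force: [1.7, -1.2, 0.4]
opening: -0.0002
grasp_force: 0.0
```

```bash
python3 - <<'E'
from h import *
p,R,y,o=tool(); c=snap('wrist','w4.png')
for l in ('bay','deck','deck_home'): print(l,[(np.round(d['centre'],4).tolist(),round(d['score'],2)) for d in robot.spot_point(l,'wrist')])
plan([0.41,0.225,0.28],-0.268,5)
E
```

```text
bay [([0.5907, -0.0271, 0.0005], 0.62)]
deck [([0.5093, -0.0111, 0.0021], 0.65)]
deck_home []
from [ 0.5034 -0.0086  0.1266] -0.2661 clock 17.6 F [ 0.5 -1.   0.1]
[-30.304 -40.168 -30.675   0.   ]
[-30.32  -40.157 -30.675   0.   ]
[-30.335 -40.145 -30.675   0.   ]
[-30.35  -40.134 -30.675   0.   ]
[-30.366 -40.122 -30.675   0.   ]
```

View pics/w4.png

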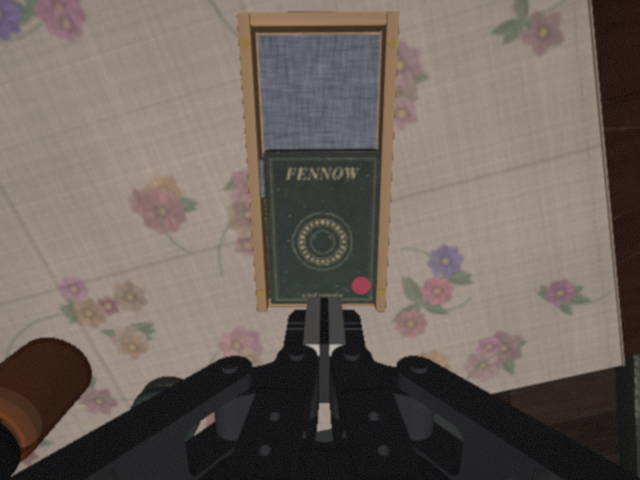

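The deck now fills the tray right to the lip at row 303, and the bay is clear over columns 258–380, rows 33–150. I'll localise the bay and drive toward the jar.

```bash
python3 - <<'E'
from h import *
p,R,y,o=tool(); c=robot.camera('wrist')
q=wpix([(240,13),(398,12),(386,309),(258,309)],.024,c,p,R); f=(q[2]+q[3])/2;r=(q[0]+q[1])/2;v=r-f;L=np.linalg.norm(v)
yaw=np.arctan2(v[1],v[0]); ce=q.mean(0); print('tray',ce,L,yaw,'bay',ce+v/L*.0505)
b=wpix([(258,34),(380,33)],.004,c,p,R).mean(0); d=wpix([(266,151),(378,151)],.026,c,p,R).mean(0)
print('rear',b,'deckrear',d,np.linalg.norm((b-d)[:2]),'bay',b-v/L*.033, d+v/L*.033)
E
```

```text
tray [ 0.54648146 -0.01798223  0.024     ] 0.17847433383789255 -0.25876211874966754 bay [ 0.59530019 -0.03090437  0.024     ]
rear [ 0.62658641 -0.03884503  0.004     ] deckrear [ 0.56179606 -0.02305219  0.026     ] 0.06668735607597152 bay [ 0.59468506 -0.03040086  0.004     ] [ 0.59369741 -0.03149637  0.026     ]
```

Request:
drive_tool:
  steps:
    - {"x": -30, "y": -40, "z": -31, "turn": 0, "fingers": 0}
    - {"x": -30, "y": -40, "z": -31, "turn": 0, "fingers": 0}
    - {"x": -30, "y": -40, "z": -31, "turn": 0, "fingers": 0}
    - {"x": -30, "y": -40, "z": -31, "turn": 0, "fingers": 0}
    - {"x": -30, "y": -40, "z": -31, "turn": 0, "fingers": 0}

```text
clock: 18.27
eef_pos: [0.4103, 0.2249, 0.2806]
ee_rot: [0.991, -0.133, -0.002, 0.001]
force: [1.6, 0.1, -0.0]
opening: 0.0852
grasp_force: 0.0
```

Request:
drive_tool:
  steps:
    - {"x": 0, "y": 0, "z": 0, "turn": 0, "fingers": 0}
    - {"x": 0, "y": 0, "z": 0, "turn": 0, "fingers": 0}
    - {"x": 0, "y": 0, "z": 0, "turn": 0, "fingers": 0}
    - {"x": 0, "y": 0, "z": 0, "turn": 0, "fingers": 0}
    - {"x": 0, "y": 0, "z": 0, "turn": 0, "fingers": 0}

```text
clock: 18.9
eef_pos: [0.4117, 0.2232, 0.281]
ee_rot: [0.991, -0.133, -0.0, 0.0]
force: [-0.5, -0.1, -1.4]
opening: 0.0854
grasp_force: 0.0
```

```bash
python3 - <<'E'
from h import *
p,R,y,o=tool(); c=snap('wrist','w5.png'); print(p,y,R[:,2])
for l in ('jar','open_jar','tin','jade'): print(l,[(np.round(d['centre'],4).tolist(),round(d['score'],2)) for d in robot.spot_point(l,'wrist')])
E
```

```text
[0.41170797 0.22317834 0.28099076] -0.2672389016934435 [-7.04067477e-04 -1.60242657e-04 -9.99999739e-01]
jar [([0.4512, 0.2215, 0.0025], 0.69)]
open_jar []
tin [([0.3983, 0.1495, -0.0032], 0.86), ([0.3782, 0.3189, -0.0015], 0.65)]
jade [([0.3774, 0.3168, -0.0042], 0.9)]
```

View pics/w5.png

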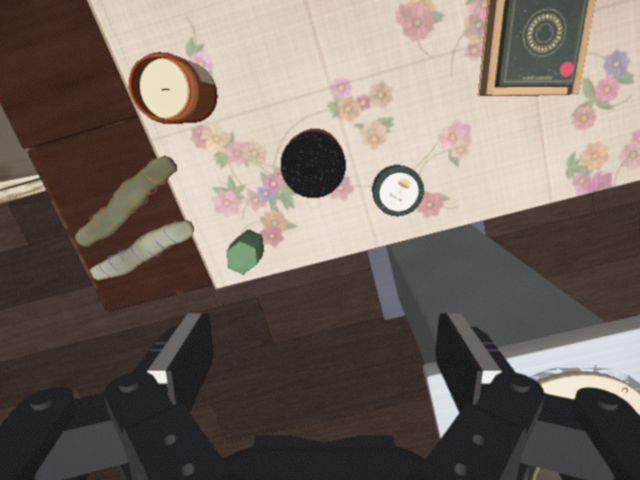

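The black lid is at (313,163), with the tin and jade well to its sides.

```bash
python3 - <<'E'
from h import *
p,R,y,o=tool(); c=robot.camera('wrist')
im=c['image'][100:215,270:365].max(2); m=(im<60).astype(np.uint8)
cs,_=cv2.findContours(m,0,2); k=max(cs,key=cv2.contourArea); (u,v),(a,b),_=cv2.fitEllipse(k); print(u+270,v+100,a,b)
j=wpix([(u+270,v+100)],.087,c,p,R)[0]; print('jar',j)
plan([j[0],j[1],0.13],-0.268,4)
E
```

```text
313.42088317871094 163.8994255065918 62.316650390625 64.607421875
jar [0.45456304 0.22139122 0.087     ]
from [0.4115 0.2236 0.2813] -0.2662 clock 19.2 F [-0.5  0.2  0.2]
[10.529 -2.291 37.833  0.   ]
[10.528 -2.295 37.833  0.   ]
[10.527 -2.3   37.833  0.   ]
[10.526 -2.305 37.833  0.   ]
```

Request:
drive_tool:
  steps:
    - {"x": 10.5, "y": -2.3, "z": 38, "turn": 0, "fingers": 0}
    - {"x": 10.5, "y": -2.3, "z": 38, "turn": 0, "fingers": 0}
    - {"x": 10.5, "y": -2.3, "z": 38, "turn": 0, "fingers": 0}
    - {"x": 10.5, "y": -2.3, "z": 38, "turn": 0, "fingers": 0}
    - {"x": 0, "y": 0, "z": 0, "turn": 0, "fingers": 0}

```text
clock: 19.82
eef_pos: [0.4537, 0.2211, 0.1275]
ee_rot: [0.991, -0.133, -0.002, 0.001]
force: [0.6, 0.5, 0.7]
opening: 0.0854
grasp_force: 0.0
```

```bash
python3 - <<'E'
from h import *
for s in ('scene','side'):
    robot.camera(s); print([(np.round(d['centre'],4).tolist(),round(d['score'],2)) for d in robot.spot_point('jar',s)])
plan([.4545,.2205,0.046],-0.268,1)
E
```

```text
[([0.4512, 0.2231, 0.0024], 0.58)]
[([0.4566, 0.2178, -0.0016], 0.84)]
from [0.4548 0.2218 0.131 ] -0.2659 clock 20.02 F [0.1 0.1 0.4]
[2.5000e-02 1.3130e+00 8.4997e+01 2.0000e-03]
```

Position agrees. I'll descend around the jar and close gently.

Request:
drive_tool:
  steps:
    - {"x": 0, "y": 0.5, "z": 20, "turn": 0, "fingers": 0}
    - {"x": 0, "y": 0, "z": 20, "turn": 0, "fingers": 0}
    - {"x": 0, "y": 0, "z": 20, "turn": 0, "fingers": 0}
    - {"x": 0, "y": 0, "z": 15, "turn": 0, "fingers": 0}
    - {"x": 0, "y": 0, "z": 10, "turn": 0, "fingers": 0}

```text
clock: 20.65
eef_pos: [0.4547, 0.2212, 0.045]
ee_rot: [0.991, -0.133, 0.001, -0.0]
force: [0.2, 0.2, -0.4]
opening: 0.0853
grasp_force: 0.0
```

Request:
drive_tool:
  steps:
    - {"x": 0, "y": 0, "z": 0, "turn": 0, "fingers": 0}
    - {"x": 0, "y": 0, "z": 0, "turn": 0, "fingers": 20}
    - {"x": 0, "y": 0, "z": 0, "turn": 0, "fingers": 50}
    - {"x": 0, "y": 0, "z": 0, "turn": 0, "fingers": 70}
    - {"x": 0, "y": 0, "z": 0, "turn": 0, "fingers": 90}
  grip_force: 35

```text
clock: 21.28
eef_pos: [0.4544, 0.221, 0.0446]
ee_rot: [0.991, -0.133, 0.0, 0.0]
force: [0.4, -1.5, 2.5]
opening: 0.0554
grasp_force: 4.6
```

Request:
drive_tool:
  steps:
    - {"x": 0, "y": 0, "z": 0, "turn": 0, "fingers": 110}
    - {"x": 0, "y": 0, "z": 0, "turn": 0, "fingers": 140}
    - {"x": 0, "y": 0, "z": 0, "turn": 0, "fingers": 200}
    - {"x": 0, "y": 0, "z": 0, "turn": 0, "fingers": 255}
    - {"x": 0, "y": 0, "z": 0, "turn": 0, "fingers": 255}

```text
clock: 21.9
eef_pos: [0.4545, 0.221, 0.0448]
ee_rot: [0.991, -0.133, 0.0, -0.0]
force: [-1.7, -0.8, 5.3]
opening: 0.0544
grasp_force: 36.4
```

Request:
drive_tool:
  steps:
    - {"x": 0, "y": 0, "z": -3, "turn": 0, "fingers": 255}
    - {"x": 0, "y": 0, "z": -10, "turn": 0, "fingers": 255}
    - {"x": 0, "y": 0, "z": -20, "turn": 0, "fingers": 255}
    - {"x": 0, "y": 0, "z": -20, "turn": 0, "fingers": 255}
    - {"x": 0, "y": 0, "z": -10, "turn": 0, "fingers": 255}

```text
clock: 22.52
eef_pos: [0.4546, 0.2211, 0.1085]
ee_rot: [0.991, -0.133, 0.001, -0.0]
force: [0.2, 0.7, -3.0]
opening: 0.0544
grasp_force: 37.5
```

Request:
drive_tool:
  steps:
    - {"x": 0, "y": 0, "z": -2, "turn": 0, "fingers": 255}
    - {"x": 0, "y": 0, "z": 0, "turn": 0, "fingers": 255}
    - {"x": 0, "y": 0, "z": 0, "turn": 0, "fingers": 255}
    - {"x": 0, "y": 0, "z": 0, "turn": 0, "fingers": 255}
    - {"x": 0, "y": 0, "z": 0, "turn": 0, "fingers": 255}

```text
clock: 23.15
eef_pos: [0.4543, 0.221, 0.1091]
ee_rot: [0.991, -0.133, -0.0, 0.0]
force: [-0.5, -0.1, -2.5]
opening: 0.0543
grasp_force: 37.5
```

```bash
python3 - <<'E'
from h import *
p,R,y,o=tool(); c=robot.camera('wrist'); cv2.imwrite('pics/w6.png',c['image'][:,:,::-1]); print(o['grasp_force'],o['opening'])
print([(np.round(R.T@(d['centre']-p),4).tolist(),round(d['score'],2)) for d in robot.spot_point('jar','wrist')])
for s in ('scene','side'):
    robot.camera(s); print([(np.round(R.T@(d['centre']-p),4).tolist(),round(d['score'],2)) for d in robot.spot_point('jar',s)])
plan([.5925,-.031,0.125],-0.268,6)
E
```

```text
37.53638123511337 0.05429645068131972
[([-0.001, 0.0004, 0.0424], 0.95)]
[([-0.0, -0.003, 0.0424], 0.93)]
[([0.0024, 0.0018, 0.0467], 0.86)]
from [0.4543 0.221  0.1093] -0.2662 clock 23.45 F [-0.6 -0.4 -2. ]
[33.266 34.464 -2.615  0.   ]
[33.276 34.455 -2.615  0.   ]
[33.286 34.445 -2.615  0.   ]
[33.297 34.435 -2.615  0.   ]
[33.307 34.425 -2.615  0.   ]
[33.317 34.415 -2.615  0.   ]
```

View pics/w6.png

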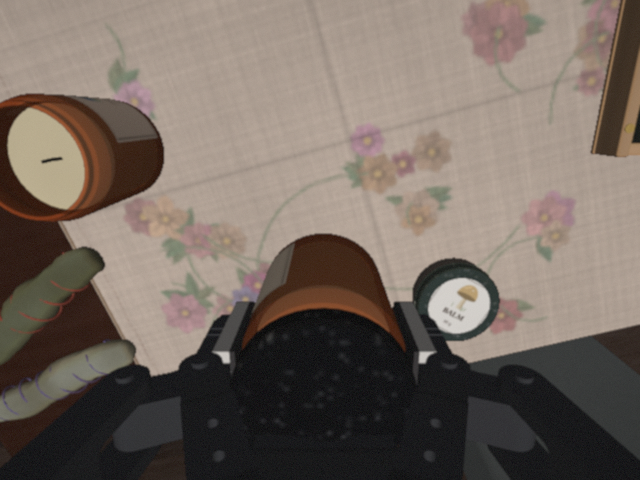

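Jar is held upright and centred between the pads (lid centre near column 323). I'll carry it above the bay.

Request:
drive_tool:
  steps:
    - {"x": 10, "y": 10.3, "z": -4, "turn": 0, "fingers": 255}
    - {"x": 20, "y": 20.7, "z": -4, "turn": 0, "fingers": 255}
    - {"x": 25, "y": 25.8, "z": -4, "turn": 0, "fingers": 255}
    - {"x": 25, "y": 25.8, "z": -4, "turn": 0, "fingers": 255}
    - {"x": 25, "y": 25.8, "z": 0, "turn": 0, "fingers": 255}

```text
clock: 24.08
eef_pos: [0.5281, 0.0868, 0.126]
ee_rot: [0.991, -0.133, 0.001, 0.0]
force: [0.6, -0.4, -2.7]
opening: 0.0541
grasp_force: 37.6
```

Request:
drive_tool:
  steps:
    - {"x": 25, "y": 25.8, "z": 0, "turn": 0, "fingers": 255}
    - {"x": 25, "y": 25.8, "z": 0, "turn": 0, "fingers": 255}
    - {"x": 22, "y": 22.8, "z": 0, "turn": 0, "fingers": 255}
    - {"x": 15, "y": 15.5, "z": 0, "turn": 0, "fingers": 255}
    - {"x": 7.7, "y": 8.3, "z": 0, "turn": 0, "fingers": 255}

```text
clock: 24.7
eef_pos: [0.593, -0.032, 0.1253]
ee_rot: [0.991, -0.133, -0.0, -0.0]
force: [-0.1, 0.4, -2.0]
opening: 0.0544
grasp_force: 37.6
```

Request:
drive_tool:
  steps:
    - {"x": 0, "y": 0, "z": 10, "turn": 0, "fingers": 255}
    - {"x": 0, "y": 0, "z": 10, "turn": 0, "fingers": 255}
    - {"x": 0, "y": 0, "z": 8, "turn": 0, "fingers": 255}
    - {"x": 0, "y": 0, "z": 4, "turn": 0, "fingers": 255}
    - {"x": 0, "y": 0, "z": 0, "turn": 0, "fingers": 255}

```text
clock: 25.32
eef_pos: [0.5925, -0.0306, 0.0931]
ee_rot: [0.991, -0.133, -0.0, -0.0]
force: [-0.2, -0.9, -1.4]
opening: 0.0544
grasp_force: 37.6
```

```bash
python3 - <<'E'
from h import *
p,R,y,o=tool(); print(p,y,o['clock'])
for s in ('scene','side','wrist'):
    c=robot.camera(s); cv2.imwrite(f'pics/p_{s}.png',c['image'][:,:,::-1])
    for l in ('bay','jar','deck'): print(s,l,[(np.round(d['centre'],4).tolist(),round(d['score'],2)) for d in robot.spot_point(l,s)][:1])
c=cv2.imread('pics/p_scene.png')[180:300,240:380]; d=cv2.imread('pics/p_side.png')[190:310,220:360]
w=cv2.imread('pics/p_wrist.png')
cv2.imwrite('pics/m1.png',np.vstack([np.hstack([cv2.resize(q,(400,300),interpolation=2) for q in (c,d)]),np.hstack([cv2.resize(w,(400,300),interpolation=3),np.zeros((300,400,3),np.uint8)])]))
E
```

```text
[ 0.59253721 -0.03063123  0.09306371] -0.26596723304768727 25.325
scene bay [([0.5892, -0.0284, 0.0055], 0.68)]
scene jar [([0.5889, -0.0324, 0.053], 0.58)]
scene deck [([0.5069, -0.012, 0.003], 0.97)]
side bay [([0.5899, -0.029, 0.0024], 0.62)]
side jar [([0.5961, -0.0316, 0.0473], 0.64)]
side deck [([0.5079, -0.0075, 0.0094], 0.73)]
wrist bay []
wrist jar [([0.5944, -0.0279, 0.0498], 0.83)]
wrist deck []
```

View pics/m1.png

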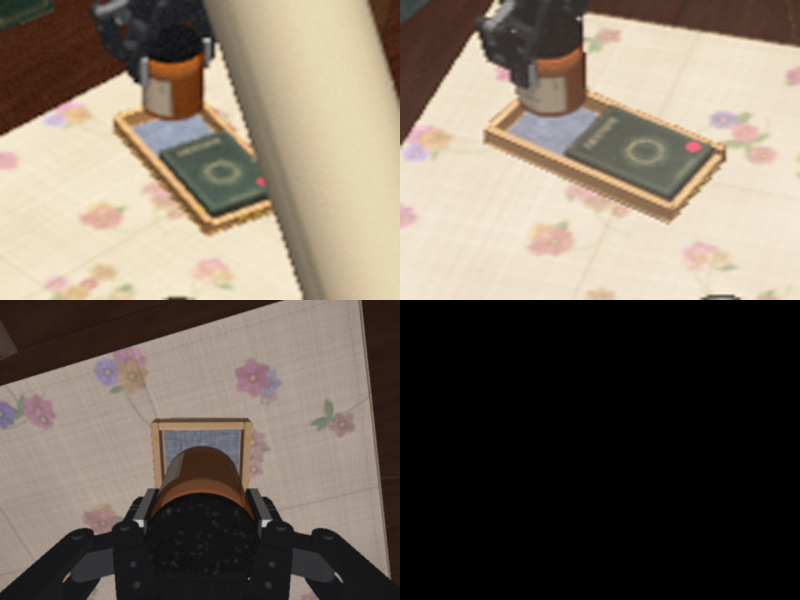

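```bash
python3 - <<'E'
from h import *
p,R,y,o=tool(); c=robot.camera('wrist'); im=c['image']
print([(v,im[v,290].tolist()) for v in range(185,222,2)])
print([(u,im[225,u].tolist()) for u in list(range(240,270,3))+list(range(376,406,3))])
M=R.T
for v in (191,199,202,205,208): print(v,*[np.round(R.T@(wpix([(323,v)],z,c,p,R)[0]-p),4)[:2] for z in (.004,.024)])
E
```

```text
[(185, [173, 158, 146]), (187, [164, 150, 139]), (189, [116, 94, 73]), (191, [92, 72, 54]), (193, [90, 72, 54]), (195, [111, 88, 64]), (197, [171, 139, 106]), (199, [169, 138, 107]), (201, [169, 137, 105]), (203, [174, 141, 110]), (205, [179, 144, 111]), (207, [179, 144, 109]), (209, [112, 111, 118]), (211, [107, 109, 120]), (213, [105, 110, 119]), (215, [115, 119, 130]), (217, [114, 118, 131]), (219, [114, 116, 127]), (221, [107, 110, 121])]
[(240, [167, 153, 142]), (243, [168, 138, 96]), (246, [160, 134, 77]), (249, [158, 132, 76]), (252, [159, 133, 88]), (255, [90, 71, 52]), (258, [70, 53, 40]), (261, [160, 131, 104]), (264, [106, 110, 122]), (267, [111, 115, 125]), (376, [101, 104, 113]), (379, [104, 107, 118]), (382, [125, 115, 110]), (385, [101, 81, 63]), (388, [66, 53, 40]), (391, [152, 121, 88]), (394, [160, 134, 77]), (397, [158, 131, 75]), (400, [160, 134, 84]), (403, [165, 141, 117])]
191 [ 0.0382 -0.0008] [ 0.0418 -0.0008]
199 [ 0.0335 -0.0008] [ 0.0375 -0.0008]
202 [ 0.0317 -0.0008] [ 0.0359 -0.0008]
205 [ 0.0299 -0.0008] [ 0.0342 -0.0008]
208 [ 0.0281 -0.0008] [ 0.0326 -0.0008]
```

The bay is centred under the jar to about 1 mm, so I'll shift slightly and lower slowly.

Request:
drive_tool:
  steps:
    - {"x": -1, "y": -1, "z": 6, "turn": 0, "fingers": 255}
    - {"x": 0, "y": 0, "z": 6, "turn": 0, "fingers": 255}
    - {"x": 0, "y": 0, "z": 4, "turn": 0, "fingers": 255}
    - {"x": 0, "y": 0, "z": 2, "turn": 0, "fingers": 255}
    - {"x": 0, "y": 0, "z": 0, "turn": 0, "fingers": 255}

```text
clock: 26.6
eef_pos: [0.5919, -0.0296, 0.0752]
ee_rot: [0.991, -0.133, -0.0, -0.0]
force: [-0.3, 0.3, -2.5]
opening: 0.0546
grasp_force: 37.6
```

Request:
drive_tool:
  steps:
    - {"x": 0, "y": 0, "z": 2, "turn": 0, "fingers": 255}
    - {"x": 0, "y": 0, "z": 2, "turn": 0, "fingers": 255}
    - {"x": 0, "y": 0, "z": 2, "turn": 0, "fingers": 255}
    - {"x": 0, "y": 0, "z": 1.5, "turn": 0, "fingers": 255}
    - {"x": 0, "y": 0, "z": 1, "turn": 0, "fingers": 255}

```text
clock: 27.22
eef_pos: [0.592, -0.0296, 0.0667]
ee_rot: [0.991, -0.133, -0.0, -0.0]
force: [-0.0, 0.5, -2.8]
opening: 0.0541
grasp_force: 37.6
```

Request:
drive_tool:
  steps:
    - {"x": 0, "y": 0, "z": 1, "turn": 0, "fingers": 255}
    - {"x": 0, "y": 0, "z": 1, "turn": 0, "fingers": 255}
    - {"x": 0, "y": 0, "z": 1, "turn": 0, "fingers": 255}
    - {"x": 0, "y": 0, "z": 1, "turn": 0, "fingers": 255}
    - {"x": 0, "y": 0, "z": 1, "turn": 0, "fingers": 255}

```text
clock: 27.85
eef_pos: [0.592, -0.0296, 0.0618]
ee_rot: [0.991, -0.133, 0.0, 0.0]
force: [-0.2, 0.8, -2.3]
opening: 0.0548
grasp_force: 37.6
```

The jar's bottom is below the wall tops with no contact.

Request:
drive_tool:
  steps:
    - {"x": 0, "y": 0, "z": 2, "turn": 0, "fingers": 255}
    - {"x": 0, "y": 0, "z": 2, "turn": 0, "fingers": 255}
    - {"x": 0, "y": 0, "z": 2, "turn": 0, "fingers": 255}
    - {"x": 0, "y": 0, "z": 2, "turn": 0, "fingers": 255}
    - {"x": 0, "y": 0, "z": 1.5, "turn": 0, "fingers": 255}

```text
clock: 28.48
eef_pos: [0.5919, -0.0296, 0.0522]
ee_rot: [0.991, -0.133, -0.0, -0.0]
force: [-0.2, 0.2, -2.2]
opening: 0.0547
grasp_force: 37.6
```

Request:
drive_tool:
  steps:
    - {"x": 0, "y": 0, "z": 0.6, "turn": 0, "fingers": 255}
    - {"x": 0, "y": 0, "z": 0.6, "turn": 0, "fingers": 255}
    - {"x": 0, "y": 0, "z": 0.6, "turn": 0, "fingers": 255}
    - {"x": 0, "y": 0, "z": 0.5, "turn": 0, "fingers": 255}
    - {"x": 0, "y": 0, "z": 0.5, "turn": 0, "fingers": 255}

```text
clock: 29.1
eef_pos: [0.592, -0.0296, 0.0495]
ee_rot: [0.991, -0.133, 0.0, -0.0]
force: [0.2, -0.4, -2.5]
opening: 0.0541
grasp_force: 37.6
```

Request:
drive_tool:
  steps:
    - {"x": 0, "y": 0, "z": 0.4, "turn": 0, "fingers": 255}
    - {"x": 0, "y": 0, "z": 0.4, "turn": 0, "fingers": 255}
    - {"x": 0, "y": 0, "z": 0.3, "turn": 0, "fingers": 255}
    - {"x": 0, "y": 0, "z": 0.3, "turn": 0, "fingers": 255}
    - {"x": 0, "y": 0, "z": 0, "turn": 0, "fingers": 255}

```text
clock: 29.72
eef_pos: [0.5922, -0.0297, 0.0488]
ee_rot: [0.991, -0.133, 0.001, 0.0]
force: [-1.6, -0.2, 5.8]
opening: 0.0542
grasp_force: 38.4
```

Touchdown (about 8 N). I'll open gradually and rise.

Request:
drive_tool:
  steps:
    - {"x": 0, "y": 0, "z": -0.3, "turn": 0, "fingers": 75}
    - {"x": 0, "y": 0, "z": 0, "turn": 0, "fingers": 60}
    - {"x": 0, "y": 0, "z": 0, "turn": 0, "fingers": 40}
    - {"x": 0, "y": 0, "z": 0, "turn": 0, "fingers": 20}
    - {"x": 0, "y": 0, "z": 0, "turn": 0, "fingers": 0}

```text
clock: 30.35
eef_pos: [0.592, -0.0296, 0.0484]
ee_rot: [0.991, -0.133, -0.0, -0.0]
force: [-1.4, -1.1, 0.4]
opening: 0.0852
grasp_force: 0.0
```

Request:
drive_tool:
  steps:
    - {"x": 0, "y": 0, "z": 0, "turn": 0, "fingers": 0}
    - {"x": 0, "y": 0, "z": 0, "turn": 0, "fingers": 0}
    - {"x": 0, "y": 0, "z": -5, "turn": 0, "fingers": 0}
    - {"x": 0, "y": 0, "z": -15, "turn": 0, "fingers": 0}
    - {"x": 0, "y": 0, "z": -25, "turn": 0, "fingers": 0}

```text
clock: 30.98
eef_pos: [0.5918, -0.0296, 0.0944]
ee_rot: [0.991, -0.133, -0.0, -0.0]
force: [0.6, -0.1, -1.0]
opening: 0.0855
grasp_force: 0.0
```

Request:
drive_tool:
  steps:
    - {"x": 0, "y": 0, "z": -40, "turn": 0, "fingers": 0}
    - {"x": -10, "y": 0, "z": -40, "turn": 0, "fingers": 0}
    - {"x": -30, "y": 0, "z": -30, "turn": 0, "fingers": 0}
    - {"x": -25, "y": 0, "z": 0, "turn": 0, "fingers": 0}
    - {"x": 0, "y": 0, "z": 0, "turn": 0, "fingers": 0}

```text
clock: 31.6
eef_pos: [0.5284, -0.0121, 0.205]
ee_rot: [0.991, -0.133, 0.001, 0.0]
force: [0.7, -0.1, 0.1]
opening: 0.0859
grasp_force: 0.0
```

```bash
python3 - <<'E'
from h import *
p,R,y,o=tool(); print(p,y,o['clock'],o['opening'])
for s in ('scene','side','wrist'):
    c=robot.camera(s); cv2.imwrite(f'pics/q_{s}.png',c['image'][:,:,::-1])
    for l in ('bay','jar','deck'): print(s,l,[(np.round(d['centre'],4).tolist(),round(d['score'],2)) for d in robot.spot_point(l,s)][:1])
c=cv2.imread('pics/q_scene.png')[180:300,240:380]; d=cv2.imread('pics/q_side.png')[190:310,220:360]
w=cv2.imread('pics/q_wrist.png')[0:240,160:480]
cv2.imwrite('pics/m2.png',np.vstack([np.hstack([cv2.resize(q,(400,300),interpolation=2) for q in (c,d)]),np.hstack([cv2.resize(w,(400,300),interpolation=3),np.zeros((300,400,3),np.uint8)])]))
E
```

```text
[ 0.52839918 -0.0121296   0.20504102] -0.26589473069432484 31.6 0.08594315842026275
scene bay [([0.5897, -0.0279, 0.0039], 0.67)]
scene jar [([0.5875, -0.0266, 0.0082], 0.88)]
scene deck [([0.5082, -0.0106, 0.0055], 0.82)]
side bay [([0.5925, -0.0299, 0.0027], 0.97)]
side jar [([0.5923, -0.0314, 0.0029], 0.85)]
side deck []
wrist bay [([0.3973, 0.1481, -0.0027], 0.2)]
wrist jar [([0.5932, -0.0282, 0.0039], 0.89)]
wrist deck [([0.5118, -0.0118, 0.0036], 0.65)]
```

View pics/m2.png

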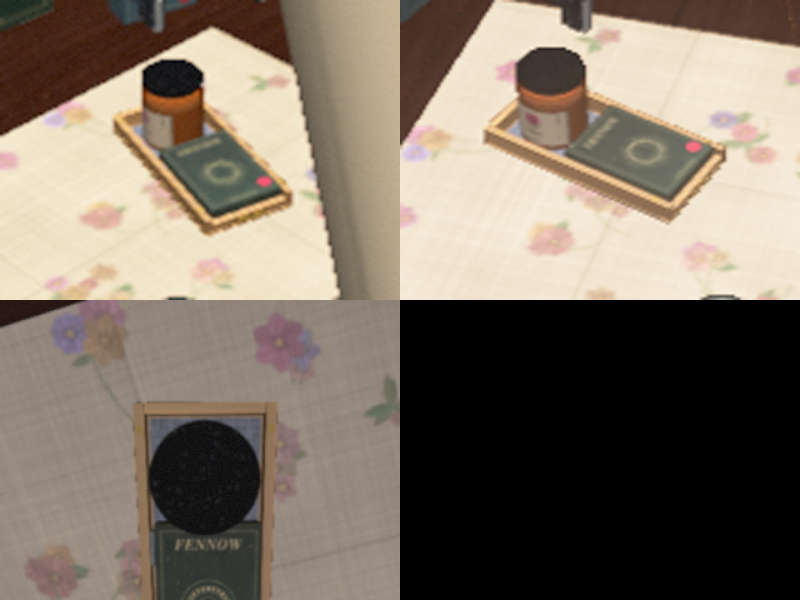

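The jar stands upright in the bay in both outside views and from the wrist (lid centred between the side walls), and the deck is still at the lip.

```bash
python3 -c "
from rig import robot
print(robot.job_done())"
```

```text
the job is handed in; nothing more can be done
None
```

The deck box is home against the front lip and the black-lidded jar stands upright in the bay behind it; I handed the job in at about 32 s, and no verdict came back.

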